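# Wedge the spring clip off the axle

### The job

Use the red-handled wedge to free the orange spring clip from the steel axle of the little wooden stand: slide the blade along the top of the axle, under the clip's bridge, until the clip's jaws spread and let go; do not touch the clip with the fingers while it is still on the axle. Leave the clip in the blue parts tray and lay the wedge back down flat on its cork mat, without shifting the glue bottle, the screw box or the charger.

Things in the scene. Friction and masses are not known exactly. Their poses are not given: they have to be found in the camera images.
- stand: Fixed wooden axle stand, base 150 x 150 mm; origin on the bench, z up. Its level steel axle, 22 mm in diameter, lies along x at height 120 mm from x = -85 mm (free end) to +50 mm, overhanging freely below x = -20. Head block: x = -20 to +30, y = +-38 mm, up to 116 mm high.
- slot (a point): On the axle's axis, mid-head (stand x = 5, z = 120 mm). On the head stand two wooden cheeks, x = -20 to +30, y = 10 to 28 mm each side of the axle, up to 160 mm high. The 20 mm wide slot between them is open above, so a blade can run on over the axle. They stand 2 mm behind the clip and stop it going towards +x.
- seat (a point): Point on the axle's axis (stand x = -31, z = 120 mm) where the clip sits at the start; axes as the stand's (x along the axle from its free end towards the head).
- shaft_end (a point): Centre of the axle's free end face, 54 mm from the seat along the stand's -x.
- clip: Orange spring clip, 54 g, gripping the axle from above. Origin on the axis of the gripped axle; x along it, z up. Two sprung jaws, 3 mm thick, hang from the bridge at y = +-14 to +-17 mm down to z = -11 mm, each with a round lip (radius 3 mm, at y = +-11.5, z = -8 mm) hooked under the axle. Closed: 17 mm clear between lips, 28 mm between jaws.
- bridge (a point): Middle of the underside of the clip's flat bridge, 17 mm above the clip's origin: 18 (x) by 44 (y) by 4 mm thick. At each side a shoulder (y = +-9 to +-12.5 mm) rests on the axle, leaving a gap 18 mm wide, 6 mm high over the axle. Pushing the wedge in takes some 5 to 10 N: the clip pitches up by 15 degrees, its jaws spread, let go once it has risen about 10 mm, and it is loose after 16 mm. Friction 0.2.
- jaw_a (a joint): Opening of the clip's sprung jaw on its +y side, rad: 0 closed, as on the seated clip; about 0.1 as the lip passes the widest part of the axle.
- jaw_b (a joint): The same for the jaw on the clip's -y side.
- wedge: Wedge tool, about 140 g, flat on the mat at the start. Origin in the flat underside below the middle of the handle; x towards the tip, z up. Red handle block 36 (x) by 20 mm (y), 21 to 53 mm high, to be gripped across y, say 40 mm above the underside. Blue blade 13 mm wide; its top ramps from 2.5 mm thick at the tip (x = 114 mm) to 21 mm at x = 44 mm.
- landing (a point): Middle of the wedge's level landing (wedge x = 31 mm, 21 mm above the underside), which runs from the ramp at x = 44 to the handle at x = 18 mm: the clip can ride there astride the blade. It stays while the wedge is level and slides off down the ramp if the nose is tipped down 35 degrees or more.
- wedge_tip (a point): Middle of the tip's lower edge, 114 mm along x from the wedge's origin.
- mat: Cork mat fixed on the bench, 220 (x) by 140 (y) by 3 mm thick; origin in the centre of its underside.
- tray: Blue open parts tray, loose, 500 g, 160 (x) by 120 (y) by 35 mm high, walls and floor 4 to 5 mm; origin in the centre of its underside.
- glue: Bystander: yellow glue bottle with red cap, 52 mm in diameter, 130 mm high, upright; origin under its centre.
- screwbox: Bystander: yellow and blue screw box, 85 x 50 x 55 mm; origin under its centre.
- charger: Bystander: black battery charger with a grey battery, 80 x 60 x 65 mm; origin under its centre.

How it is judged (in metres and radians):
On the way, in this order (a step that is already met when the one before it is completed fails the run):
1. the wedge's tip is under the clip and the wedge spreads both jaws (value of joint each of jaw_a, jaw_b above 0.05 rad and contact force between wedge and clip above 1 N and x of wedge_tip in the frame of seat above 0 m), for 0.1 s.
2. the clip is clear of the axle (distance between clip and seat above 0.03 m and contact force between clip and stand below 0.1 N), for 0.1 s.
At the end, for the whole second after the job is handed in: Clip in the tray (origin within 78 mm in x, 58 mm in y of its centre, under 40 mm above its underside), tray level; wedge flat on the mat (0.1 rad; handle middle and tip within its outline to 2 mm, underside within 5 mm of it); clip and wedge at rest (20 mm/s) (x of clip in the frame of tray between -0.078 and 0.078 m and y of clip in the frame of tray between -0.058 and 0.058 m and z of clip in the frame of tray below 0.04 m and angle between each of tray, wedge's own z axis and vertical below 0.1 rad and x of wedge in the frame of mat between -0.112 and 0.112 m and y of wedge in the frame of mat between -0.072 and 0.072 m and x of wedge_tip in the frame of mat between -0.112 and 0.112 m and y of wedge_tip in the frame of mat between -0.072 and 0.072 m and z of wedge in the frame of mat below 0.008 m and linear speed of each of clip, wedge below 0.02 m/s); the robot touches nothing.
It fails at once if the fingers touch the clip while it is still on the axle (contact force between the fingers and clip above 0.5 N and distance between clip and seat below 0.008 m).
It fails at once if the glue bottle is moved more than 30 mm or tipped over (distance of glue from where it was at the start of the episode above 0.03 m or angle between glue's own z axis and vertical above 0.4 rad).
It fails at once if the screw box is moved more than 30 mm or tipped over (distance of screwbox from where it was at the start of the episode above 0.03 m or angle between screwbox's own z axis and vertical above 0.4 rad).
It fails at once if the charger is moved more than 30 mm or tipped over (distance of charger from where it was at the start of the episode above 0.03 m or angle between charger's own z axis and vertical above 0.4 rad).
It also fails if it takes over 67 s, if anything falls off the work surface, if the arm or the gripper's body presses on something with over 40 N, if the wrist force passes 120 N, or if a joint passes its speed limit or range.

### The arm

A 6-joint arm with a two-finger parallel gripper is mounted at the origin on the work surface. World frame = base frame: x ahead of the robot, y to its left, z up, the work surface at z = 0. Lengths are in m, angles in degrees, forces in N, time in s.
With the tool pointing down it reaches from about 0.4 to 0.825 m from the base axis. Payload 7 kg.
Tool frame: the origin (TCP) lies midway between the tips of the shut fingers; the grasp point (between the pads) lies 19 mm behind it; z points along the fingers, y is the line along which they close (so a half turn about z gives the same grasp; the last joint's range is limited). The gripper opens to 88 mm and grips with 3 to 60 N. Pads are 19 mm wide; open, the fingers measure 130 mm over their backs; the gripper's body (78 mm by 193 mm) begins 47 mm behind the grasp point.
Start: joints at [-50.873, 20.546, 0.682, 0, -70.136, -16.507], TCP at [0.26, -0.623, 0.227] pointing down, gripper open.
Joint ranges: [-176.03, 176.03], [-82.01, 121.73], [-58.28, 71.71], [-173.87, 95.51], [-174.79, -0.11], [-173.66, 173.66]. Speed limits (degrees/s): [136.94, 136.94, 172.46, 180, 180, 180].

### API

Orientations are given as [roll, pitch, yaw] about the fixed x, y, z axes, in that order (R = Rz(yaw) Ry(pitch) Rx(roll)).
In Python, from plant import * gives the robot as it stands.
- The arm moves only by the tool move_arm, never from a script. Its argument "commands" is a list of rows, each a list of 7 numbers: the shift along the world's x, y, z in mm, then the turn, a rotation vector about the world's x, y, z in degrees, then the opening in per cent of the stroke, from 0 (shut) to 100 (fully open). In form: [[x, y, z, rx, ry, rz, fingers], ...]. A call has 1 to 20 rows; each row shifts and turns the commanded pose from where the row before left it; what a row does not reach is not made up. A row lasts 1/10 s, in which the tool goes at most 50 mm and 8.59 degrees, less where a joint would pass 70% of its speed; a pose out of reach is approached as far as the arm can. A call with a gripper value outside its range is refused whole. The fingers move at their own pace and stop on an object; "squeeze" is the grip in N (left out, the last holds). Time passes only in rows, so rows that do not move let the fingers close. It gives the time, the measured TCP pose, the force and the opening at its end, in the units of the state.
- get_state(): the state, without advancing time (a new reading comes with each control period).
- capture(name): name is "side" or "top" or "wrist"; returns a dict with "frame" (400x640x3 uint8, blue, green, red), "camera_matrix" (3x3 intrinsics, pixels), "world_to_cam" (4x4, takes a point from world to camera coordinates); the wrist camera has in their place "tool_from_camera" (4x4, takes a point from camera to tool coordinates, whose origin is the TCP and whose axes are the flange's). Camera axes: x right, y up, looking along -z (the intrinsics and any distortion apply to the point x, -y, -z); pixel columns grow to the right and rows downward; lengths in m; the calibration is good to about 2 mm. The wrist camera is an equidistant fisheye: a pixel r from the principal point sees the ray r / f radians off the axis. A picture is of the moment at which its call begins: read the wrist's pose just before it. There is no depth.
- close_job(): hands the job in, once; it reports no verdict.
The state is a dict: "time_s": time; "joints": joint angles; "qd": joint speeds; "joint_torque": joint torques, N m; "tcp_pos": TCP position; "eef_rot": TCP orientation; "contact_force": force on the tool from outside, world axes, zero at the start; "moment": the same for the moment, N m; "gripper_width": finger opening in m.
Only numpy, scipy, OpenCV 4.12 (cv2) and the standard library are available. Lean on these libraries where they do the work, as an engineer would, in place of code of your own. Each camera call takes 0.05 s, during which the arm holds its last target. There are 200 camera calls.

## Working session

There is one attempt and no reset: what is moved stays moved. The work goes in short steps, Python scripts to look and compute and a tool call to move; the robot and the scene stay as the last step left them, time stands still between calls to the robot, and variables do not carry over. Pictures are saved under pics/ and viewed, on a budget of 10 in all, crops included, one or two more only if the job needs it, and the job is handed in when it is done.

Besides the shell and the picture viewer there is one more tool, called after "Emit:" as name(argument=value, ...), one argument or row to a line, values as JSON. move_arm: Moves the arm, as the interface text tells. Its arguments: {"type":"object","properties":{"commands":{"type":"array"},"squeeze":{"type":"number"}},"required":["commands"]}

```bash
ls; mkdir -p pics; python3 - <<'E'
from plant import *
import cv2,pickle
print(get_state())
d={}
for n in("side","top"):
    c=capture(n);d[n]=c;cv2.imwrite(f"pics/{n}0.png",c["frame"]);print(n,c["camera_matrix"],c["world_to_cam"],[k for k in c])
pickle.dump(d,open("c0.pkl","wb"))
E
```

```text
pics
{'time_s': 0.0, 'joints': array([-5.08753675e+01,  2.05908601e+01,  6.32771823e-01, -1.88224724e-02,
       -7.01353630e+01, -1.65058711e+01]), 'qd': array([-0.00964476, -0.00105871, -0.07160997,  0.07040032, -0.0132018 ,
        0.03380742]), 'joint_torque': array([ 4.46336317e-04, -5.82717705e+01,  2.93055207e+01,  6.99754760e+00,
        6.86664323e-03, -1.55706061e-04]), 'tcp_pos': array([ 0.25936905, -0.62264567,  0.22562565]), 'eef_rot': array([ 1.79905372e+02, -9.58809905e-03, -1.57387641e+02]), 'contact_force': array([-1.30845686,  0.93298163, -0.20224387]), 'moment': array([ 0.03589538,  0.02477804, -0.00866651]), 'gripper_width': 0.0880106729506202}
side [[424.73753461   0.         316.82866883]
 [  0.         424.73753461 197.68295381]
 [  0.           0.           1.        ]] [[-0.967219   -0.25375196  0.00986708  0.52898307]
 [ 0.161041   -0.58286553  0.79645061 -0.18120549]
 [-0.19634972  0.77193116  0.60462308 -1.09890142]
 [ 0.          0.          0.          1.        ]] ['frame', 'camera_matrix', 'world_to_cam']
top [[421.10380814   0.         320.02748826]
 [  0.         421.10380814 201.84907314]
 [  0.           0.           1.        ]] [[-0.02820585 -0.9993324  -0.02322022  0.05032458]
 [ 0.9977582  -0.02955652  0.06004153 -0.55483917]
 [-0.06068775 -0.02147464  0.99792577 -1.03988826]
 [ 0.          0.          0.          1.        ]] ['frame', 'camera_matrix', 'world_to_cam']
```

View pics/top0.png

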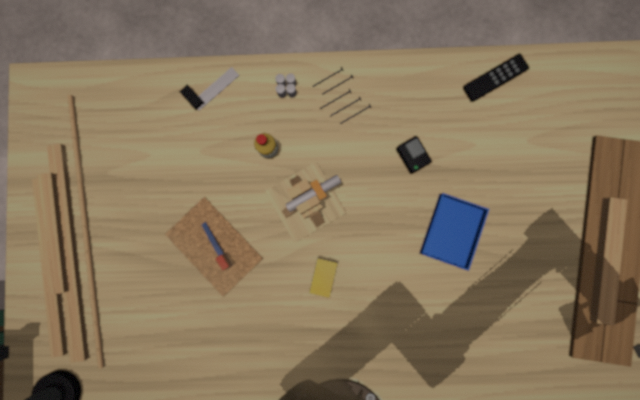

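View pics/side0.png

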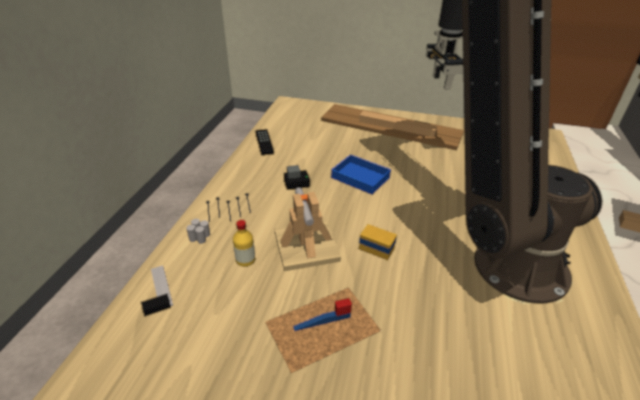

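```bash
python3 - <<'E'
import cv2,pickle
d=pickle.load(open("c0.pkl","rb"))
a=d["top"]["frame"]
cv2.imwrite("pics/top0c.png",cv2.resize(a[155:300,162:352],None,fx=4,fy=4,interpolation=cv2.INTER_CUBIC))
E
```

```text
(no output)
```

View pics/top0c.png

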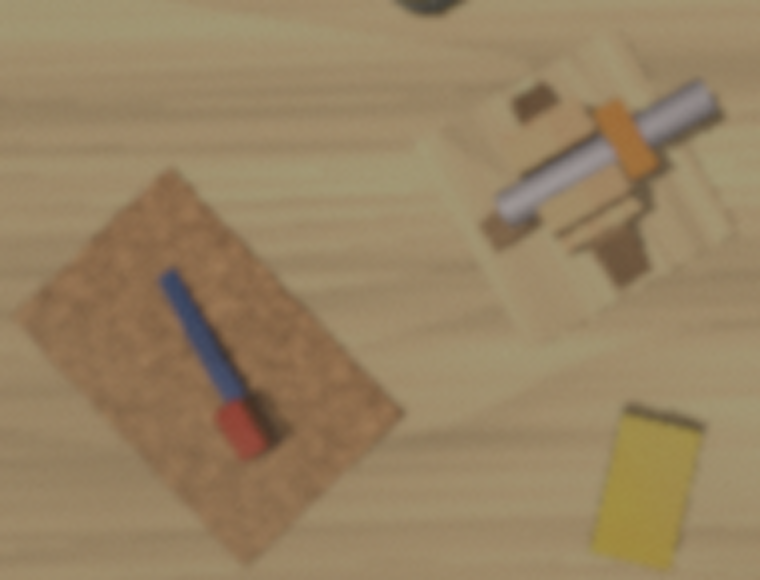

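```bash
cat > h.py <<'E'
import numpy as np,pickle,cv2
d=pickle.load(open("c0.pkl","rb"))
def w(cam,u,v,z,D=d):
    c=D[cam];K=c["camera_matrix"];T=c["world_to_cam"];R=T[:3,:3]
    r=np.array([(u-K[0,2])/K[0,0],-(v-K[1,2])/K[1,1],-1]);r=R.T@r;o=-R.T@T[:3,3]
    return o+r*(z-o[2])/r[2]
def proj(cam,p,D=d):
    c=D[cam];K=c["camera_matrix"];T=c["world_to_cam"];q=T[:3,:3]@np.asarray(p)+T[:3,3]
    return np.array([K[0,0]*q[0]/-q[2]+K[0,2],K[1,1]*-q[1]/-q[2]+K[1,2]])
def cr(x,y,z): return w("top",(x+.5)/4-.5+162,(y+.5)/4-.5+155,z)
E
python3 - <<'E'
from h import *
np.set_printoptions(precision=4,suppress=True)
o=[cr(*p,.003) for p in((172,170),(18,316),(245,564),(402,410))]
print("mat",np.array(o),np.mean(o,0),[np.degrees(np.arctan2(*(a-b)[1::-1])) for a,b in((o[1],o[2]),(o[0],o[3]))])
t=cr(168,272,.005);h=cr(241,430,.056)
print("tip",t,"handle",h,np.degrees(np.arctan2(*(t-h)[1::-1])),np.linalg.norm((t-h)[:2]))
e=cr(711,97,.12);b=cr(505,210,.12);print("free",e,"head",b,np.linalg.norm(e-b),np.degrees(np.arctan2(*(b-e)[1::-1])))
c=cr(627,140,.141);print("clip",c,"dist to free",np.linalg.norm((c-e)[:2]))
o=[w("top",*p,.035) for p in((439,194),(488,209),(468,269),(421,253))];print("tray",np.array(o),np.mean(o,0))
for n,p,z in(("glue",(266,145),.13),("box",(323,277),.055),("chg",(414,155),.065)):print(n,w("top",*p,z))
for n,p in(("tip",t),("handle",h),("free",e),("head",b)):print(n,"side",proj("side",p))
E
```

```text
mat [[0.5778 0.3299 0.003 ]
 [0.4873 0.4299 0.003 ]
 [0.3272 0.2864 0.003 ]
 [0.4211 0.1851 0.003 ]] [0.4533 0.3079 0.003 ] [np.float64(41.865194584917724), np.float64(42.72665155637208)]
tip [0.5126 0.3326 0.005 ] handle [0.4152 0.2741 0.056 ] 31.007574978553045 0.11359473453026017
free [ 0.6008 -0.0134  0.12  ] head [0.54   0.1053 0.12  ] 0.13331634359156933 117.1182247346119
clip [0.5758 0.0345 0.141 ] dist to free 0.053961660654495966
tray [[ 0.5656 -0.2587  0.035 ]
 [ 0.5253 -0.3759  0.035 ]
 [ 0.3813 -0.3203  0.035 ]
 [ 0.4229 -0.2086  0.035 ]] [ 0.4738 -0.2909  0.035 ]
glue [0.6819 0.1507 0.13  ]
box [0.3734 0.0314 0.055 ]
chg [ 0.6591 -0.1955  0.065 ]
tip side [293.7154 328.0953]
handle side [343.3503 301.9382]
free side [299.3514 190.7309]
head side [309.2141 221.9493]
```

The top view gives mat centre ≈ (0.453, 0.308), wedge origin ≈ (0.415, 0.274) at yaw 31°, axle free end ≈ (0.601, −0.013) with axis at 117°, and tray ≈ (0.474, −0.291). The side view agrees. Next I go above the wedge.

Emit:
move_arm(
  commands=[
    [27,41,8,0,0,0.4,100],
    [27,41,8,0,0,0.4,100],
    [27,41,8,0,0,0.4,100],
    [27,41,8,0,0,0.4,100],
    [27,41,8,0,0,0.4,100],
    [27,41,8,0,0,0.4,100],
    [27,41,8,0,0,0.4,100],
    [27,41,8,0,0,0.4,100],
    [27,41,8,0,0,0.4,100],
    [-8,48,0,0,0,0.4,100],
    [-8,48,0,0,0,0.4,100],
    [-8,48,0,0,0,0.4,100],
    [-8,48,0,0,0,0.4,100],
    [-8,48,0,0,0,0.4,100],
    [-8,48,0,0,0,0.4,100],
    [-8,48,0,0,0,0.4,100],
    [-8,48,0,0,0,0.4,100],
    [-8,48,0,0,0,0.4,100],
    [-8,48,0,0,0,0.4,100],
    [-8,48,0,0,0,0.4,100],
  ],
  squeeze=50,
)

```text
time_s: 2.1
tcp_pos: [0.4136, 0.2758, 0.2986]
eef_rot: [180.0, 0.0, -149.3]
contact_force: [1.7, 0.5, 1.1]
gripper_width: 0.0876
```

Emit:
move_arm(
  commands=[
    [0,0,-40,0,0,0.4,60],
    [0,0,-40,0,0,0,60],
    [0,0,-40,0,0,0,60],
    [0,0,-30,0,0,0,60],
    [0,0,0,0,0,0,60],
  ],
)

```text
time_s: 2.6
tcp_pos: [0.4125, 0.2716, 0.1446]
eef_rot: [-179.9, -0.4, -149.0]
contact_force: [0.1, -0.9, 0.4]
gripper_width: 0.0552
```

```bash
python3 - <<'E'
from plant import *
import cv2,pickle
s=get_state();print(s["tcp_pos"],s["eef_rot"],s["joints"])
c=capture("wrist");pickle.dump((s,c),open("w1.pkl","wb"));cv2.imwrite("pics/w1.png",c["frame"]);print(c["camera_matrix"],c["tool_from_camera"])
E
```

```text
[0.4124602  0.27161701 0.14461224] [-179.86039529   -0.44292014 -149.01655965] [ 5.61674235e+01  7.92035349e+00 -2.79752563e+01 -7.62634237e-02
 -5.45646385e+01 -1.15138978e+02]
[[309.70691629   0.         318.88236215]
 [  0.         309.70691629 201.95716645]
 [  0.           0.           1.        ]] [[-1.34098830e-04  9.60064238e-01  2.79779629e-01  7.48674470e-02]
 [ 9.99999914e-01  1.86536186e-05  4.15291660e-04 -9.74936802e-04]
 [ 3.93487768e-04  2.79779660e-01 -9.60064158e-01 -1.57690127e-01]
 [ 0.00000000e+00  0.00000000e+00  0.00000000e+00  1.00000000e+00]]
```

View pics/w1.png

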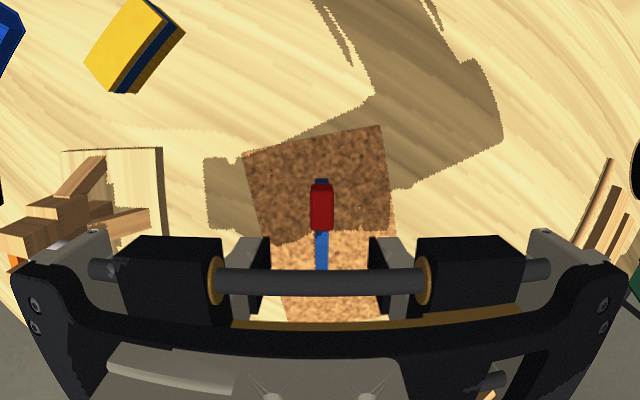

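```bash
python3 - <<'E'
from h import *
from scipy.spatial.transform import Rotation as R
s,c=pickle.load(open("w1.pkl","rb"));Rt=R.from_euler("xyz",s["eef_rot"],degrees=True).as_matrix()
TC=c["tool_from_camera"];K=c["camera_matrix"]
def wp(p):
    t=Rt.T@(np.array(p)-s["tcp_pos"]);q=TC[:3,:3].T@(t-TC[:3,3]);x,y,z=q[0],-q[1],-q[2]
    r=np.hypot(x,y);th=np.arctan2(r,z);return np.round([K[0,2]+K[0,0]*th*x/r,K[1,2]+K[0,0]*th*y/r],1)
o=np.array([.4148,.2739,.003]);a=np.radians(30.8);X=np.array([np.cos(a),np.sin(a),0]);Y=np.array([-X[1],X[0],0]);Z=np.array([0,0,1])
for n,x,z in(("top front",18,53),("top rear",-18,53),("base rear",-18,21),("under rear",-18,0),("blade44",44,21)):
  print(n,[wp(o+X*x/1e3+Y*y/1e3+Z*z/1e3) for y in(-10,10)])
E
python3 - <<'E'
import cv2
a=cv2.imread("pics/w1.png")[165:285,260:400]
cv2.imwrite("pics/w1c.png",cv2.resize(a,None,fx=5,fy=5,interpolation=cv2.INTER_CUBIC))
E
```

```text
top front [array([309.5, 230.1]), array([332.9, 230.1])]
top rear [array([309.3, 188.9]), array([333.7, 189. ])]
base rear [array([310.4, 180.9]), array([332.1, 181. ])]
under rear [array([311. , 176.5]), array([331.3, 176.6])]
blade44 [array([310.7, 243.1]), array([331.1, 243.2])]
```

View pics/w1c.png

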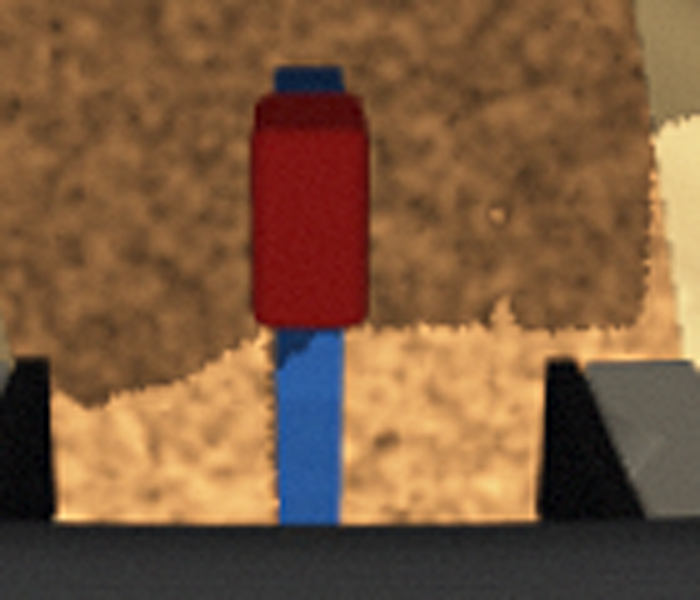

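Emit:
move_arm(
  commands=[
    [1.5,1,-40,0,0,0,60],
    [1,1,-40,0,0,0,60],
    [0,0,-28,0,0,0,60],
    [0,0,0,0,0,0,60],
    [0,0,0,0,0,0,60],
  ],
)

```text
time_s: 3.15
tcp_pos: [0.4181, 0.2769, 0.0423]
eef_rot: [180.0, 0.1, -148.9]
contact_force: [0.1, 0.2, 1.6]
gripper_width: 0.0524
```

Emit:
move_arm(
  commands=[
    [-2,-1.5,-16,0,0,0,60],
    [0,0,0,0,0,0,60],
    [0,0,0,0,0,0,10],
    [0,0,0,0,0,0,10],
    [0,0,0,0,0,0,10],
    [0,0,0,0,0,0,10],
    [0,0,0,0,0,0,10],
    [0,0,0,0,0,0,10],
  ],
  squeeze=55,
)

```text
time_s: 3.95
tcp_pos: [0.4153, 0.2746, 0.0249]
eef_rot: [180.0, 0.0, -149.0]
contact_force: [-1.0, -0.6, 5.0]
gripper_width: 0.0195
```

Emit:
move_arm(
  commands=[
    [0,0,20,0,0,0,10],
    [0,0,45,0,0,0,10],
    [0,0,45,0,0,0,10],
    [0,0,45,0,0,0,10],
    [0,0,45,0,0,0,10],
    [0,0,35,0,0,0,10],
    [17.8,-29.4,0,0,0,6.15,10],
    [17.8,-29.4,0,0,0,6.15,10],
    [17.8,-29.4,0,0,0,6.15,10],
    [17.8,-29.4,0,0,0,6.15,10],
    [17.8,-29.4,0,0,0,6.15,10],
    [17.8,-29.4,0,0,0,6.15,10],
    [17.8,-29.4,0,0,0,6.15,10],
    [17.8,-29.4,0,0,0,6.15,10],
    [17.8,-29.4,0,0,0,6.15,10],
    [17.8,-29.4,0,0,0,6.15,10],
    [17.8,-29.4,0,0,0,6.15,10],
    [17.8,-29.4,0,0,0,6.15,10],
    [17.8,-29.4,0,0,0,6.15,10],
    [17.8,-29.4,0,0,0,6.15,10],
  ],
)

```text
time_s: 5.95
tcp_pos: [0.6645, -0.1384, 0.2586]
eef_rot: [179.9, 0.1, -62.6]
contact_force: [0.5, 0.7, -1.1]
gripper_width: 0.0194
```

Emit:
move_arm(
  commands=[
    [0,0,-20,0,0,0,10],
    [0,0,-20,0,0,0,10],
    [0,0,-20,0,0,0,10],
    [0,0,0,0,0,0,10],
    [0,0,0,0,0,0,10],
    [0,0,0,0,0,0,10],
    [0,0,0,0,0,0,10],
  ],
)

```text
time_s: 6.65
tcp_pos: [0.6649, -0.1371, 0.2009]
eef_rot: [-179.9, -0.1, -62.9]
contact_force: [-0.1, 0.8, -1.0]
gripper_width: 0.0198
```

```bash
cat > look.py <<'E'
import sys
from plant import *
import cv2,pickle
n=sys.argv[1];s=get_state();print(s["time_s"],s["tcp_pos"],s["eef_rot"],s["joints"],s["contact_force"])
D={k:capture(k) for k in("side","top","wrist")};D["s"]=s;pickle.dump(D,open(n+".pkl","wb"))
a=D["top"]["frame"][140:240,260:420];b=D["side"]["frame"][150:250,240:400]
import numpy as np
f=lambda i:cv2.resize(i,None,fx=4,fy=4,interpolation=cv2.INTER_CUBIC)[:300]
cv2.imwrite(f"pics/{n}.png",np.vstack([f(D["top"]["frame"][150:225,260:420]),f(D["side"]["frame"][165:240,240:400])]))
E
python3 look.py l1
```

```text
6.65 [ 0.66490628 -0.13707847  0.20094984] [-1.79900645e+02 -5.56713473e-02 -6.28638298e+01] [ 4.76960692e+00  2.17243572e+01 -9.51694660e-01  1.48331805e-02
 -6.72108834e+01  2.23608796e+01] [-0.14321465  0.78509502 -1.03846313]
```

View pics/l1.png

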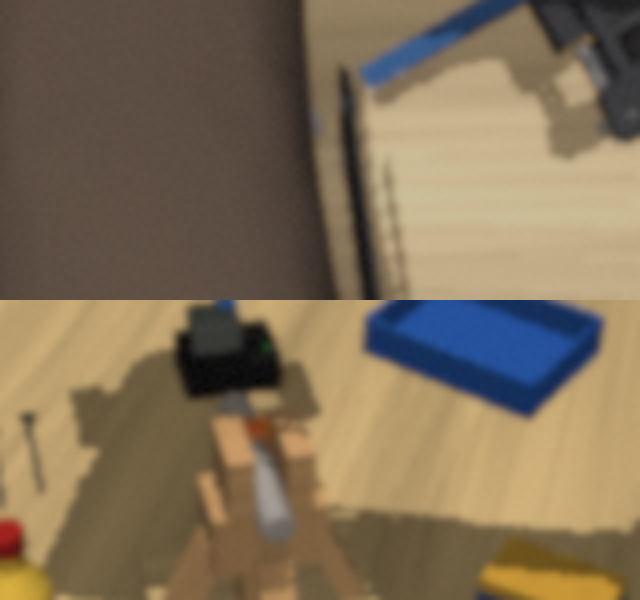

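```bash
python3 - <<'E'
from h import *
np.set_printoptions(precision=2,suppress=True,linewidth=200)
print("tip",w("top",351.4,168.6,.180))
F=np.array([.6008,-.0134,.12]);a=np.radians(117.1);u=np.array([np.cos(a),np.sin(a),0]);n=np.array([-u[1],u[0],0])
for cam,rng in(("top",[(6,36),(90,128)]),("side",[(80,128),(6,36)])):
  f=d[cam]["frame"].astype(np.float32)
  for lo,hi in rng:
    ys=np.arange(-20,20.1,2);S=[]
    for y in ys:
      p=np.array([proj(cam,F+u*x/1e3+n*y/1e3) for x in np.linspace(lo,hi,20)],np.float32)
      S.append(cv2.remap(f,p[None,:,0],p[None,:,1],cv2.INTER_CUBIC)[0].mean(0))
    S=np.array(S);print(cam,lo,hi);print(np.c_[ys,S[:,2]-S[:,0],S.mean(1)].T)
E
```

```text
tip [ 0.62 -0.04  0.18]
top 6 36
[[-20.   -18.   -16.   -14.   -12.   -10.    -8.    -6.    -4.    -2.     0.     2.     4.     6.     8.    10.    12.    14.    16.    18.    20.  ]
 [ 50.57  50.03  47.63  38.7   23.83  11.68   8.39   8.57   8.35   8.24   8.25   8.27   8.46   9.53  15.8   26.82  36.04  41.58  45.37  47.88  48.68]
 [129.99 129.5  126.06 118.15 110.72 113.05 122.95 132.74 139.85 141.57 138.1  130.85 120.63 107.3   93.76  86.87  90.26 102.71 119.57 131.56 136.11]]
top 90 128
[[-20.   -18.   -16.   -14.   -12.   -10.    -8.    -6.    -4.    -2.     0.     2.     4.     6.     8.    10.    12.    14.    16.    18.    20.  ]
 [ 56.33  55.73  53.59  46.71  32.69  18.22  11.47   9.42   9.23   8.82   8.67   9.67  14.36  24.71  36.82  44.88  49.85  52.78  53.74  54.27  54.86]
 [133.03 131.13 123.44 109.66  98.38 103.96 118.03 131.77 142.65 149.21 149.93 143.8  134.34 127.14 123.66 121.53 120.07 119.4  121.84 127.04 131.76]]
side 80 128
[[-20.   -18.   -16.   -14.   -12.   -10.    -8.    -6.    -4.    -2.     0.     2.     4.     6.     8.    10.    12.    14.    16.    18.    20.  ]
 [ 62.98  63.8   63.5   60.88  54.48  44.5   34.01  25.77  20.42  17.64  16.86  16.44  16.1   16.05  18.2   25.84  38.99  51.86  59.33  62.54  63.32]
 [ 98.62  99.21  99.31  99.78 101.61 108.45 120.25 133.6  145.43 153.02 155.64 154.16 149.68 141.14 127.79 111.58  98.74  93.85  95.21  97.77  99.27]]
side 6 36
[[-20.   -18.   -16.   -14.   -12.   -10.    -8.    -6.    -4.    -2.     0.     2.     4.     6.     8.    10.    12.    14.    16.    18.    20.  ]
 [ 83.68  89.26  90.81  88.93  85.92  83.56  82.91  83.24  85.49  91.18  97.61 102.81 106.92 111.3  116.99 122.29 122.82 114.35 100.    88.59  85.93]
 [142.08 147.62 149.93 149.36 148.12 148.08 149.78 151.3  151.22 148.34 143.62 138.64 134.23 131.74 130.59 129.99 128.66 125.31 122.78 125.4  134.24]]
```

```bash
python3 - <<'E'
from h import *
np.set_printoptions(precision=2,suppress=True,linewidth=200)
F=np.array([.6008,-.0134,.12]);a=np.radians(117.1);u=np.array([np.cos(a),np.sin(a),0]);n=np.array([-u[1],u[0],0])
def edges(cam,x,lev,z=0,hi=False,m=24):
  f=d[cam]["frame"].astype(np.float32);ys=np.arange(-m,m+.1,.5)
  p=np.array([proj(cam,F+u*x/1e3+n*y/1e3+[0,0,z]) for y in ys],np.float32)
  v=cv2.remap(f,p[None,:,0],p[None,:,1],cv2.INTER_LINEAR)[0];v=v[:,2]-v[:,0]
  i=np.where((v>lev) if hi else (v<lev))[0]; return (ys[i[0]],ys[i[-1]]) if len(i) else None
for x in range(4,134,6):print(x,"top",edges("top",x,29),"side",edges("side",x,38))
for x in range(46,64,3):print("bridge",x,edges("top",x,75,.021,True,30))
E
```

```text
4 top (np.float64(-12.0), np.float64(10.0)) side (np.float64(-11.5), np.float64(6.5))
10 top (np.float64(-13.0), np.float64(10.5)) side (np.float64(-1.5), np.float64(5.0))
16 top (np.float64(-12.5), np.float64(10.0)) side None
22 top (np.float64(-12.0), np.float64(10.0)) side None
28 top (np.float64(-12.5), np.float64(10.5)) side None
34 top (np.float64(-12.0), np.float64(10.0)) side None
40 top (np.float64(-12.0), np.float64(10.0)) side None
46 top None side (np.float64(2.0), np.float64(7.5))
52 top None side (np.float64(1.0), np.float64(10.0))
58 top None side (np.float64(1.0), np.float64(12.5))
64 top None side (np.float64(0.0), np.float64(13.0))
70 top (np.float64(-12.5), np.float64(5.0)) side (np.float64(-1.5), np.float64(13.5))
76 top (np.float64(-12.5), np.float64(5.0)) side (np.float64(-3.0), np.float64(13.5))
82 top (np.float64(-12.5), np.float64(5.0)) side (np.float64(-4.0), np.float64(13.0))
88 top (np.float64(-12.0), np.float64(5.0)) side (np.float64(-5.5), np.float64(12.5))
94 top (np.float64(-12.0), np.float64(5.5)) side (np.float64(-7.0), np.float64(12.0))
100 top (np.float64(-12.0), np.float64(5.5)) side (np.float64(-8.0), np.float64(11.5))
106 top (np.float64(-11.5), np.float64(5.5)) side (np.float64(-9.0), np.float64(11.0))
112 top (np.float64(-11.5), np.float64(6.0)) side (np.float64(-10.0), np.float64(11.0))
118 top (np.float64(-10.5), np.float64(8.0)) side (np.float64(-11.0), np.float64(11.0))
124 top (np.float64(-9.5), np.float64(12.0)) side (np.float64(-11.5), np.float64(11.5))
130 top (np.float64(-10.0), np.float64(11.0)) side (np.float64(-11.5), np.float64(11.0))
bridge 46 (np.float64(13.0), np.float64(18.0))
bridge 49 (np.float64(-22.0), np.float64(20.0))
bridge 52 (np.float64(-22.5), np.float64(20.5))
bridge 55 (np.float64(-22.5), np.float64(20.5))
bridge 58 (np.float64(-22.5), np.float64(20.5))
bridge 61 (np.float64(-22.0), np.float64(19.5))
```

```bash
python3 - <<'E'
from h import *
D=pickle.load(open("l1.pkl","rb"));s=D["s"];print(w("top",351.4,168.6,.180,D)*1000)
a=np.radians(s["eef_rot"][2]+180);u=np.array([np.cos(a),np.sin(a),0]);n=np.array([-u[1],u[0],0])
O=s["tcp_pos"]-[0,0,.0219];f=D["top"]["frame"].astype(np.float32)
def prof(pts):
  p=np.array([proj("top",q,D) for q in pts],np.float32);v=cv2.remap(f,p[None,:,0],p[None,:,1],cv2.INTER_LINEAR)[0];return v[:,0]-v[:,2]
ys=np.arange(-14,14.1,.5)
for x in range(60,116,6):
  z=(2.5+(114-x)*18.5/70)
  v=prof([O+u*x/1e3+n*y/1e3+[0,0,z/1e3] for y in ys]);i=np.where(v>(v.max()-40)/2)[0];print(x,v.max(),ys[i[0]],ys[i[-1]])
xs=np.arange(95,130,.5);v=prof([O+u*x/1e3+[0,0,.0025] for x in xs]);print("tip",xs[np.where(v>(v.max()-40)/2)[0][-1]])
E
```

```text
[615.09277509 -38.03987055 180.        ]
60 59.302734 -5.0 7.0
66 71.04297 -4.5 6.5
72 76.265625 -4.5 6.5
78 80.87207 -5.0 6.5
84 81.4375 -5.5 6.5
90 80.60156 -6.0 6.0
96 81.40234 -6.0 6.0
102 80.41992 -6.0 6.0
108 78.78516 -6.0 6.0
114 6.0625 -6.0 4.5
tip 113.0
```

Emit:
move_arm(
  commands=[
    [1,0.8,-20,0,0,0.7,10],
    [1,0.7,-20,0,0,0,10],
    [0,0,-7,0,0,0,10],
    [0,0,0,0,0,0,10],
    [0,0,0,0,0,0,10],
    [0,0,0,0,0,0,10],
    [0,0,0,0,0,0,10],
  ],
)

```text
time_s: 7.5
tcp_pos: [0.6668, -0.1357, 0.1536]
eef_rot: [-179.9, -0.0, -62.2]
contact_force: [-0.3, 0.0, -2.3]
gripper_width: 0.0196
```

Emit:
move_arm(
  commands=[
    [-4.66,8.85,0,0,0,0,10],
    [-4.66,8.85,0,0,0,0,10],
    [-4.66,8.85,0,0,0,0,10],
    [-4.66,8.85,0,0,0,0,10],
    [-4.66,8.85,0,0,0,0,10],
    [-4.66,8.85,0,0,0,0,10],
    [0,0,0,0,0,0,10],
    [0,0,0,0,0,0,10],
    [0,0,0,0,0,0,10],
  ],
)

```text
time_s: 8.4
tcp_pos: [0.6385, -0.0827, 0.1527]
eef_rot: [-180.0, -0.0, -62.2]
contact_force: [-0.1, 0.9, 1.0]
gripper_width: 0.0196
```

```bash
python3 look.py l2
```

```text
8.4 [ 0.63853585 -0.082693    0.15269139] [-1.79989580e+02 -7.69294143e-03 -6.21818063e+01] [ 9.95430961e+00  2.06874373e+01 -9.18295033e+00  4.75816169e-03
 -6.01173347e+01  1.78615146e+01] [-0.08854817  0.87733804  0.96572975]
```

View pics/l2.png

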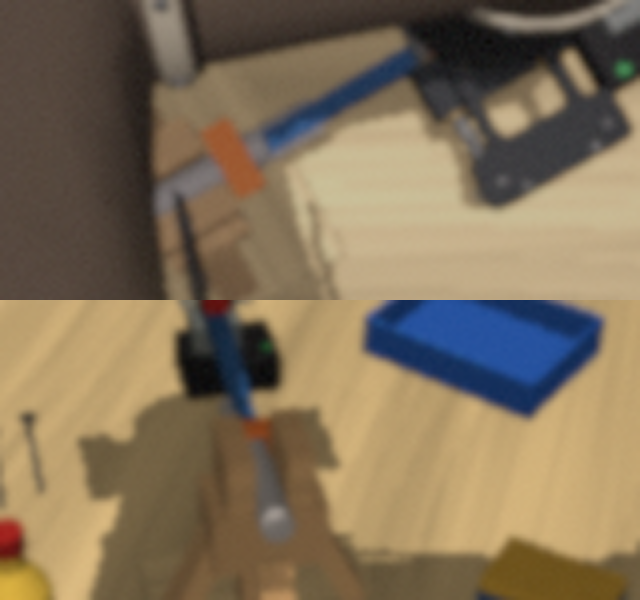

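The picture shows the blade on the axle with its tip at (270,143) in the upper crop. It lines up with the bridge at (235,158), about 10 mm short of it. Pushing in now.

Emit:
move_arm(
  commands=[
    [-2.33,4.42,0.5,0,0,0,10],
    [-2.33,4.42,0,0,0,0,10],
    [-2.33,4.42,0,0,0,0,10],
    [-2.33,4.42,0,0,0,0,10],
    [-2.33,4.42,0,0,0,0,10],
    [-2.33,4.42,0,0,0,0,10],
    [-2.33,4.42,0,0,0,0,10],
    [-2.33,4.42,0,0,0,0,10],
  ],
  squeeze=60,
)

```text
time_s: 9.35
tcp_pos: [0.6202, -0.0478, 0.1533]
eef_rot: [-180.0, -0.1, -62.2]
contact_force: [3.9, -7.2, -3.9]
gripper_width: 0.0197
```

Emit:
move_arm(
  commands=[
    [-2.33,4.42,0,0,0,0,10],
    [-2.33,4.42,0,0,0,0,10],
    [-2.33,4.42,0,0,0,0,10],
    [-2.33,4.42,0,0,0,0,10],
  ],
)

```text
time_s: 9.75
tcp_pos: [0.6103, -0.0298, 0.153]
eef_rot: [180.0, -0.0, -62.2]
contact_force: [0.8, -1.4, -2.4]
gripper_width: 0.0196
```

Emit:
move_arm(
  commands=[
    [-2.33,4.42,0,0,0,0,10],
    [-2.33,4.42,0,0,0,0,10],
    [-2.33,4.42,0,0,0,0,10],
    [-2.33,4.42,0,0,0,0,10],
    [0,0,0,0,0,0,10],
  ],
)

```text
time_s: 10.25
tcp_pos: [0.6008, -0.0112, 0.1532]
eef_rot: [-180.0, 0.0, -62.1]
contact_force: [-0.3, -0.1, -1.4]
gripper_width: 0.0196
```

Emit:
move_arm(
  commands=[
    [-2.33,4.42,0,0,0,0,10],
    [-2.33,4.42,0,0,0,0,10],
    [-2.33,4.42,0,0,0,0,10],
    [-2.33,4.42,0,0,0,0,10],
    [0,0,0,0,0,0,10],
    [0,0,0,0,0,0,10],
  ],
)

```text
time_s: 10.85
tcp_pos: [0.5917, 0.006, 0.1532]
eef_rot: [-180.0, -0.0, -62.2]
contact_force: [0.4, -0.2, -0.6]
gripper_width: 0.0199
```

```bash
python3 look.py l3; python3 - <<'E'
import pickle,cv2,numpy as np
D=pickle.load(open("l3.pkl","rb"))
f=lambda i:cv2.resize(i,(600,290),interpolation=cv2.INTER_CUBIC)
cv2.imwrite("pics/l3b.png",np.vstack([f(D["top"]["frame"][155:213,270:390]),f(D["side"]["frame"][165:223,250:370])]))
E
```

```text
10.85 [0.5917403  0.0059811  0.15315417] [-1.79993097e+02 -4.01005491e-03 -6.21592322e+01] [ 1.94928999e+01  1.60785549e+01 -1.59230968e+01  3.49707342e-03
 -5.79909364e+01  8.34601471e+00] [ 0.40654101 -0.17253006 -0.58259747]
```

View pics/l3b.png

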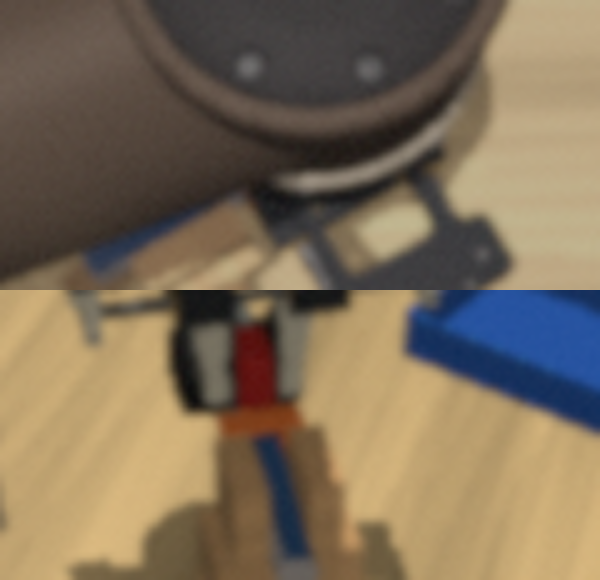

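Side view: the clip at (258,420) sits directly in front of the handle, up on the blade. I push 3 mm more and then lift.

Emit:
move_arm(
  commands=[
    [-1.4,2.65,0,0,0,0,10],
    [0,0,0,0,0,0,10],
    [0,0,3,0,0,0,10],
    [0,0,6,0,0,0,10],
    [0,0,8,0,0,0,10],
    [0,0,10,0,0,0,10],
    [0,0,10,0,0,0,10],
    [0,0,10,0,0,0,10],
    [0,0,10,0,0,0,10],
    [0,0,10,0,0,0,10],
    [0,0,8,0,0,0,10],
    [0,0,6,0,0,0,10],
    [0,0,3,0,0,0,10],
    [0,0,0,0,0,0,10],
    [0,0,0,0,0,0,10],
  ],
)

```text
time_s: 12.5
tcp_pos: [0.5901, 0.0085, 0.2366]
eef_rot: [180.0, 0.0, -62.2]
contact_force: [-0.5, 0.0, -2.9]
gripper_width: 0.0195
```

```bash
python3 look.py l4; python3 - <<'E'
import pickle,cv2,numpy as np
D=pickle.load(open("l4.pkl","rb"))
f=lambda i:cv2.resize(i,(600,290),interpolation=cv2.INTER_CUBIC)
cv2.imwrite("pics/l4b.png",np.vstack([f(D["wrist"]["frame"][190:345,160:480]),f(D["side"]["frame"][135:222,220:400])]))
E
```

```text
12.5 [0.59010008 0.00849416 0.23664233] [ 1.79964365e+02  1.63051976e-02 -6.21830088e+01] [ 1.97824502e+01  1.22721290e+01 -9.49674737e+00 -1.20186614e-02
 -6.82686878e+01  8.03899960e+00] [-0.5056792   0.03234762 -2.86693623]
```

View pics/l4b.png

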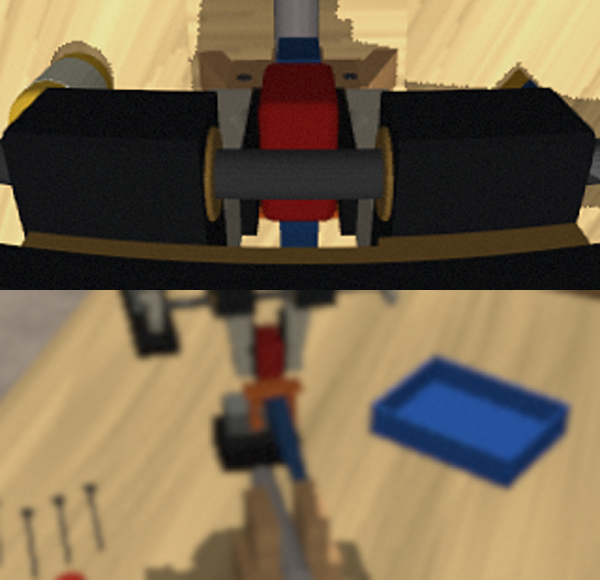

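The clip is riding astride the landing, clear of the axle. I carry it gently, still level, to the tray.

Emit:
move_arm(
  commands=[
    [-2.7,-5,1,0,0,1,10],
    [-2.7,-10,1,0,0,2,10],
    [-2.7,-15,1,0,0,2,10],
    [-2.7,-20,1,0,0,2,10],
    [-2.7,-25,1,0,0,2,10],
    [-2.7,-32,1,0,0,2.3,10],
    [-2.7,-32,1,0,0,2.3,10],
    [-2.7,-32,1,0,0,2.3,10],
    [-2.7,-32,1,0,0,2.3,10],
    [-2.7,-32,1,0,0,2.3,10],
    [-2.7,-32,1,0,0,2.3,10],
    [-2.7,-25,1,0,0,2.3,10],
    [-2.7,-20,1,0,0,2.3,10],
    [-2.7,-15,0,0,0,2,10],
    [-2.7,-10,0,0,0,2,10],
    [-2.7,-5,0,0,0,1,10],
    [0,0,0,0,0,0,10],
    [0,0,0,0,0,0,10],
  ],
)

```text
time_s: 14.45
tcp_pos: [0.5471, -0.3333, 0.2501]
eef_rot: [-180.0, -0.0, -29.8]
contact_force: [0.2, -0.5, -2.3]
gripper_width: 0.0194
```

Emit:
move_arm(
  commands=[
    [0,0,-5,0,0,0,10],
    [0,0,-10,0,0,0,10],
    [0,0,-15,0,0,0,10],
    [0,0,-15,0,0,0,10],
    [0,0,-15,0,0,0,10],
    [0,0,-15,0,0,0,10],
    [0,0,-10,0,0,0,10],
    [0,0,-5,0,0,0,10],
    [0,0,0,0,0,0,10],
    [0,0,0,0,0,0,10],
  ],
)

```text
time_s: 15.45
tcp_pos: [0.5475, -0.3336, 0.1606]
eef_rot: [180.0, -0.0, -29.8]
contact_force: [1.0, 0.4, -1.2]
gripper_width: 0.0201
```

```bash
python3 look.py l5; python3 - <<'E'
import pickle,cv2,numpy as np
D=pickle.load(open("l5.pkl","rb"))
a=D["side"]["frame"][110:220,270:490]
for n in("side","top"):
  f=D[n]["frame"].astype(int);m=(f[...,2]>130)&(f[...,2]-f[...,0]>90)&(f[...,1]<f[...,2]*.65)&(f[...,1]>f[...,2]*.3);ys,xs=np.where(m);print(n,[(x,y) for x,y in zip(xs,ys)][:60])
cv2.imwrite("pics/l5b.png",cv2.resize(a,None,fx=3,fy=3,interpolation=cv2.INTER_CUBIC))
E
```

```text
15.45 [ 0.54748967 -0.33361824  0.16055634] [ 1.79995472e+02 -4.34680450e-02 -2.97642509e+01] [-1.39392863e+01  2.00553788e+01 -9.03216334e+00  1.85567986e-02
 -6.08718733e+01  7.41660066e+01] [ 0.98860991  0.44514442 -1.22865286]
side [(np.int64(352), np.int64(126)), (np.int64(353), np.int64(126)), (np.int64(354), np.int64(126)), (np.int64(350), np.int64(127)), (np.int64(351), np.int64(127)), (np.int64(352), np.int64(127)), (np.int64(353), np.int64(127)), (np.int64(354), np.int64(127)), (np.int64(355), np.int64(127)), (np.int64(348), np.int64(128)), (np.int64(349), np.int64(128)), (np.int64(350), np.int64(128)), (np.int64(351), np.int64(128)), (np.int64(352), np.int64(128)), (np.int64(353), np.int64(128)), (np.int64(354), np.int64(128)), (np.int64(355), np.int64(128)), (np.int64(347), np.int64(129)), (np.int64(348), np.int64(129)), (np.int64(349), np.int64(129)), (np.int64(350), np.int64(129)), (np.int64(351), np.int64(129)), (np.int64(352), np.int64(129)), (np.int64(353), np.int64(129)), (np.int64(354), np.int64(129)), (np.int64(346), np.int64(130)), (np.int64(347), np.int64(130)),
[... 2281 characters left out ...]
.int64(265), np.int64(138)), (np.int64(266), np.int64(138)), (np.int64(256), np.int64(139)), (np.int64(257), np.int64(139)), (np.int64(258), np.int64(139)), (np.int64(259), np.int64(139)), (np.int64(260), np.int64(139)), (np.int64(261), np.int64(139)), (np.int64(262), np.int64(139)), (np.int64(263), np.int64(139)), (np.int64(264), np.int64(139)), (np.int64(265), np.int64(139)), (np.int64(266), np.int64(139)), (np.int64(256), np.int64(140)), (np.int64(257), np.int64(140)), (np.int64(258), np.int64(140)), (np.int64(259), np.int64(140)), (np.int64(260), np.int64(140)), (np.int64(261), np.int64(140)), (np.int64(262), np.int64(140)), (np.int64(263), np.int64(140)), (np.int64(264), np.int64(140))]
```

View pics/l5b.png

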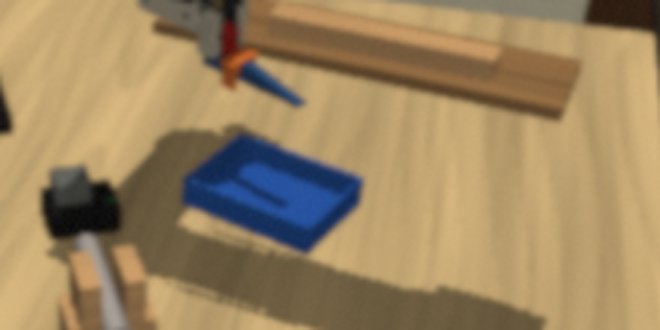

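Clip still on the landing at (238,68), over the tray. I tip the nose down now.

Emit:
move_arm(
  commands=[
    [0,0,-3,-3,-5.2,0,10],
    [0,0,-3,-3,-5.2,0,10],
    [0,0,-3,-3,-5.2,0,10],
    [0,0,-3,-3,-5.2,0,10],
    [0,0,-3,-3,-5.2,0,10],
    [0,0,0,-1.5,-2.6,0,10],
    [0,0,0,-1.5,-2.6,0,10],
    [0,0,0,-1.5,-2.6,0,10],
    [0,0,0,-1.5,-2.6,0,10],
    [0,0,0,-1.5,-2.6,0,10],
    [0,0,0,0,0,0,10],
    [0,0,0,0,0,0,10],
    [0,0,0,0,0,0,10],
    [0,0,0,0,0,0,10],
    [0,0,0,0,0,0,10],
  ],
)

```text
time_s: 17.1
tcp_pos: [0.572, -0.4076, 0.2261]
eef_rot: [176.0, -35.6, -30.3]
contact_force: [0.4, -0.4, -1.6]
gripper_width: 0.0195
```

```bash
python3 look.py l6; python3 - <<'E'
import pickle,cv2,numpy as np
D=pickle.load(open("l6.pkl","rb"))
f=lambda i:cv2.resize(i,None,fx=3,fy=3,interpolation=cv2.INTER_CUBIC)
cv2.imwrite("pics/l6b.png",np.vstack([f(D["side"]["frame"][110:210,290:490]),f(D["top"]["frame"][180:280,370:570])]))
E
```

```text
17.1 [ 0.57203457 -0.40759538  0.22614912] [176.01793013 -35.55314233 -30.33688554] [-36.88698126   5.30522459 -48.96447277  95.51135867  -0.16250512
  -0.18629229] [ 0.37634614 -0.43410843 -1.57984217]
```

View pics/l6b.png

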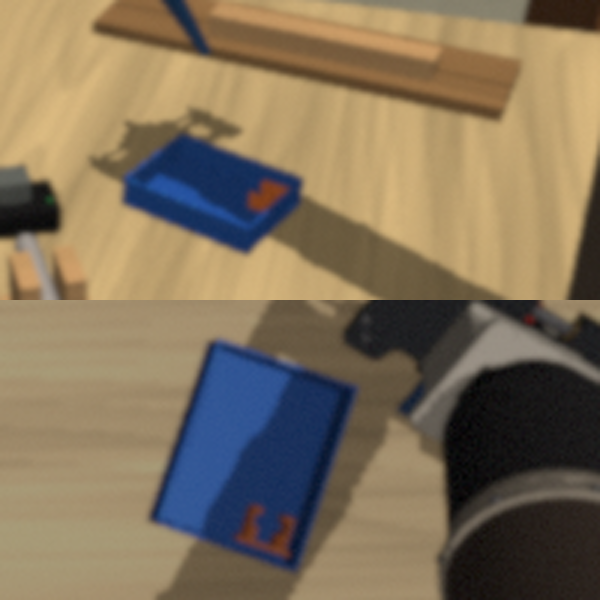

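Clip is in the tray (lower crop (265,530)). The arm ran into a wrist singularity while tilting (joint 5 ≈ 0), so I bring it back level in small steps.

```bash
python3 - <<'E'
from plant import *
from scipy.spatial.transform import Rotation as R
s=get_state();A=R.from_euler("xyz",s["eef_rot"],degrees=True)
print((R.from_euler("xyz",[180,0,-29.8],degrees=True)*A.inv()).as_rotvec(degrees=True))
E
```

```text
[21.15244981 28.83568477  1.83059484]
```

Emit:
move_arm(
  commands=[
    [0,0,10,1.6,3.1,0,10],
    [0,0,10,1.6,3.1,0,10],
    [0,0,10,1.6,3.1,0,10],
    [0,0,10,1.6,3.1,0,10],
    [0,0,0,1.6,3.1,0,10],
  ],
)

```text
time_s: 17.75
tcp_pos: [0.5836, -0.4693, 0.2911]
eef_rot: [170.8, -32.2, -29.9]
contact_force: [-0.3, -4.0, 0.3]
gripper_width: 0.0199
```

```bash
python3 - <<'E'
from plant import *
from scipy.spatial.transform import Rotation as R
s=get_state();A=R.from_euler("xyz",s["eef_rot"],degrees=True);print(s["tcp_pos"],s["eef_rot"],s["joints"])
print((R.from_euler("xyz",[180,0,-29.8],degrees=True)*A.inv()).as_rotvec(degrees=True))
E
```

```text
[ 0.58363727 -0.46926037  0.29114524] [170.82115179 -32.16082164 -29.88644911] [-18.68488164   7.9326968  -28.18148891  33.57188356 -27.87673035
  49.79907225]
[23.72099272 23.38880736  2.66004123]
```

Emit:
move_arm(
  commands=[
    [0,0,0,0,0,0,10],
    [-5,5,0,3.5,3.5,0.4,10],
    [-5,5,0,3.5,3.5,0.4,10],
    [-5,5,0,3.5,3.5,0.4,10],
    [-5,5,0,3.5,3.5,0.4,10],
    [0,0,0,0,0,0,10],
    [0,0,0,0,0,0,10],
  ],
)

```text
time_s: 18.45
tcp_pos: [0.5631, -0.4524, 0.2903]
eef_rot: [176.0, -13.2, -30.6]
contact_force: [-0.7, -0.5, -1.2]
gripper_width: 0.0193
```

```bash
python3 - <<'E'
from plant import *
from scipy.spatial.transform import Rotation as R
s=get_state();A=R.from_euler("xyz",s["eef_rot"],degrees=True);print(s["tcp_pos"],s["eef_rot"],s["joints"])
print((R.from_euler("xyz",[180,0,-29.8],degrees=True)*A.inv()).as_rotvec(degrees=True))
E
```

```text
[ 0.56312908 -0.45241817  0.29026244] [176.01538911 -13.23840005 -30.58189493] [-20.05861123  15.04964105  -3.25898712   7.3310087  -59.58649239
  75.9698195 ]
[10.08363053  9.44333577  1.23843231]
```

Emit:
move_arm(
  commands=[
    [0,0,0,5.05,4.7,0.6,10],
    [0,0,0,5.05,4.7,0.6,10],
    [0,0,0,0,0,0,10],
    [-1,42,0,0,0,-7,10],
    [-1,42,0,0,0,-7,10],
    [-1,42,0,0,0,-7,10],
    [-1,42,0,0,0,-7,10],
    [-1,42,0,0,0,-7,10],
    [-1,42,0,0,0,-7,10],
    [-1,42,0,0,0,-7,10],
    [-1,42,0,0,0,-7,10],
    [-15.5,43,0,0,0,-7,10],
    [-15.5,43,0,0,0,-7,10],
    [-15.5,43,0,0,0,-7,10],
    [-15.5,43,0,0,0,-7,10],
    [-15.5,43,0,0,0,-7,10],
    [-15.5,43,0,0,0,-7,10],
    [-15.5,43,0,0,0,-7,10],
    [-15.5,43,0,0,0,-7,10],
    [-15.5,43,0,0,0,-7,10],
  ],
)

```text
time_s: 20.45
tcp_pos: [0.4158, 0.2721, 0.291]
eef_rot: [-179.7, 0.3, -149.0]
contact_force: [1.6, 0.1, -1.9]
gripper_width: 0.0198
```

Emit:
move_arm(
  commands=[
    [0,0,-30,0,0,0,10],
    [0,0,-40,0,0,0,10],
    [0,0,-40,0,0,0,10],
    [0,0,-30,0,0,0,10],
    [0,0,0,0,0,0,10],
    [0,0,0,0,0,0,10],
    [0,0,0,0,0,0,10],
  ],
)

```text
time_s: 21.15
tcp_pos: [0.4174, 0.2724, 0.1531]
eef_rot: [-179.8, 0.3, -148.6]
contact_force: [-0.0, 0.5, -0.6]
gripper_width: 0.0197
```

```bash
python3 - <<'E'
from plant import *
from scipy.spatial.transform import Rotation as R
s=get_state();A=R.from_euler("xyz",s["eef_rot"],degrees=True);print(s["tcp_pos"],s["eef_rot"],s["joints"])
print((R.from_euler("xyz",[180,0,-149],degrees=True)*A.inv()).as_rotvec(degrees=True))
E
```

```text
[0.41742365 0.27241263 0.15313518] [-179.78321381    0.29576341 -148.62609614] [  56.02254918    7.36348184  -27.55131592    0.39155847  -54.90742854
 -114.87381505]
[ 0.03230074  0.36527931 -0.37334305]
```

Emit:
move_arm(
  commands=[
    [-1,1,-35,0,0.3,-0.3,10],
    [-1,1,-40,0,0,0,10],
    [0,0,-30,0,0,0,10],
    [0,0,-12,0,0,0,10],
    [0,0,0,0,0,0,10],
    [0,0,0,0,0,0,10],
  ],
)

```text
time_s: 21.75
tcp_pos: [0.4154, 0.2749, 0.0356]
eef_rot: [-180.0, -0.1, -148.9]
contact_force: [-0.5, 0.1, -1.4]
gripper_width: 0.0199
```

Emit:
move_arm(
  commands=[
    [0,0,-6,0,0,0,10],
    [0,0,-4,0,0,0,10],
    [0,0,0,0,0,0,10],
    [0,0,0,0,0,0,10],
  ],
)

```text
time_s: 22.15
tcp_pos: [0.415, 0.2745, 0.0248]
eef_rot: [-180.0, -0.1, -148.9]
contact_force: [0.6, 0.0, 3.7]
gripper_width: 0.0195
```

Touching down (3.7 N, same height as at the pick). Release, retreat and check.

Emit:
move_arm(
  commands=[
    [0,0,0,0,0,0,20],
    [0,0,0,0,0,0,35],
    [0,0,0,0,0,0,60],
    [0,0,0,0,0,0,60],
    [0,0,0,0,0,0,60],
    [0,0,10,0,0,0,60],
    [0,0,30,0,0,0,60],
    [0,0,45,0,0,0,60],
    [0,0,45,0,0,0,60],
    [0,0,45,0,0,0,60],
    [20,-45,30,0,0,0,60],
    [20,-45,0,0,0,0,60],
    [20,-45,0,0,0,0,60],
    [20,-45,0,0,0,0,60],
    [20,-45,0,0,0,0,60],
    [0,0,0,0,0,0,60],
  ],
)

```text
time_s: 23.75
tcp_pos: [0.5127, 0.0501, 0.2257]
eef_rot: [-179.9, -0.2, -149.2]
contact_force: [-0.3, 0.4, -0.4]
gripper_width: 0.0524
```

```bash
python3 look.py l7; python3 - <<'E'
import pickle,cv2,numpy as np
D=pickle.load(open("l7.pkl","rb"))
f=lambda i:cv2.resize(i,(600,290),interpolation=cv2.INTER_CUBIC)
cv2.imwrite("pics/l7b.png",np.vstack([f(D["side"]["frame"][145:375,180:420+235]),f(D["top"]["frame"][110:310,150:564])]))
E
```

```text
23.75 [0.51273076 0.05008834 0.22565949] [-179.88309396   -0.22864376 -149.24338496] [ 27.53961381   5.54646342 -19.23470007   0.1424391  -65.44062643
 -86.84221909] [-0.31386887  0.42007304 -0.37162771]
```

View pics/l7b.png

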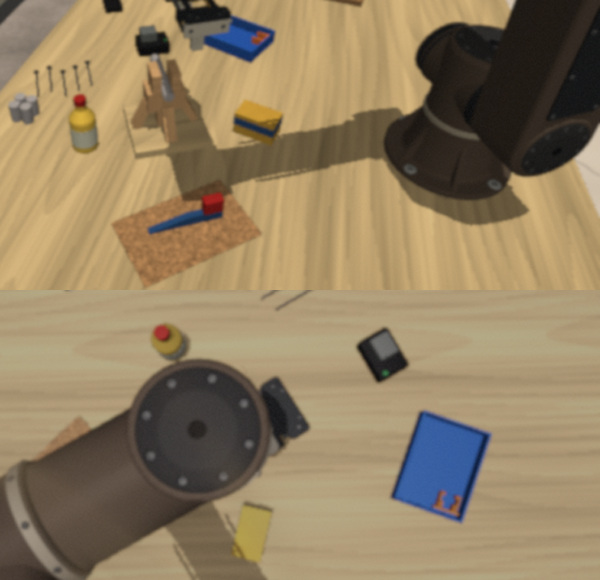

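Wedge flat on the mat, clip in the tray at (447,500), and glue, box and charger where they were. Handing in.

```bash
python3 -c "
from plant import *
print(close_job(), get_state()['time_s'])"
```

```text
the job is handed in; nothing more can be done
the job is handed in; nothing more can be done
```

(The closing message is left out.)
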